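# Index the parts carousel by one slot

## Task

Bring the next station of the parts carousel round: with the fingertips press its sprung plunger pad in to free it, turn the carousel by that pad counter-clockwise (seen from above) to the very next slot and no further, then let the plunger spring fully up into that slot and come clear. Nothing is to be gripped or lifted: leave the stock riding on the carousel in its places, and the things on the bench where they stand.

Things in the scene. Friction and masses are not known exactly. Their poses are not given: they have to be found in the camera images.
- base: The fixed octagonal frame of the carousel, grey sides with a flat steel top, 308 mm across flats, 32 mm high, bolted down. Origin: centre of its underside on the bench, on the carousel's turning axis; z up. Its top is cut by eight radial slots, 16 mm wide, every 45 degrees (at the frame's own x axis and so on round), running inwards from the outer wall to the deck's edge.
- hub (a point): Point on the vertical turning axis of the carousel, at the top of the dark central hub, 70 mm above the bench. The carousel is a round aluminium deck of 115 mm radius, its top 44 mm above the bench, with eight radial fences 15 mm high between its stations. It turns with the carousel.
- pad (a point): Centre of the floor of the plunger's pad, the surface to press down on. The pad is a round black dish, 60 mm over its outside, 52 mm inside, with a lip that stands 10 mm above its floor; it stands on a steel stem on the deck, 85 mm from the turning axis, and turns with the carousel. Its floor is 82 mm above the bench when the plunger is up and 68 mm when it is fully in. The fingers push the dish sideways by its lip or by friction on its floor.
- tooth (a point): Top of the dark steel locking tooth (10 mm wide) that the plunger carries, 135 mm from the turning axis, straight outwards from the pad. With the plunger up it stands in a slot of the frame, level with the frame's top (32 mm above the bench), and locks the carousel.
- plunger (a joint): Travel of the plunger in m: 0 = up (tooth in a slot, locked), 0.014 = fully in (hard stop). Spring: about 4 N at the start, 7 N fully in. From about 0.010 the tooth is below the frame's 10 mm thick top and the carousel can turn. If let go between slots the tooth rides under the frame's top at about 0.010, the carousel still turns, and the plunger springs up by itself into the next slot that it reaches.
- carousel (a joint): Angle of the carousel on its frame in rad, 0 at the start in the first slot, growing counter-clockwise seen from above; the next slot counter-clockwise is at 0.785 (45 degrees). It turns stiffly, 1 to 6 N at the pad (most when the tooth rides under the frame's top), and stays where it is left; a tooth in a slot has about 0.022 rad of play each way.
- bearing: Loose steel ring, 38 mm across, 12 mm high, lying on the carousel deck; origin at its underside's centre. Stays in its place on the deck.
- bushing: Loose flanged brass bushing, 34 mm across, 26 mm high, on the deck; origin at its underside's centre. Stays in its place on the deck.
- carton_s: Loose small cardboard box, 30 x 30 x 26 mm, on the deck; origin at its underside's centre. Stays in its place on the deck.
- spool: Loose grey plastic spool, 32 mm across, 26 mm high, on the deck; origin at its underside's centre. Stays in its place on the deck.
- jar: Loose amber glass jar with dark lid, 52 mm across, 75 mm high, on the bench; origin at its underside's centre. Leave alone.
- carton_l: Loose cardboard box, 110 x 75 x 50 mm, on the bench; origin at its underside's centre. Leave alone.
- screwdriver: Loose screwdriver lying on the bench. Leave alone.
- tin: Loose closed steel tin, 66 mm across, 50 mm high, on the bench; origin at its underside's centre. Leave alone.
Mind the look-alikes: they are no part of the job. What is shaped like the carton_s but red is not meant. What is shaped like the spool but red is not meant.

How it is judged:
By the outcome, as a careful person would: the job done as asked, in the order asked, and still so for the second after the job is handed in, with the robot touching nothing.
It also fails if it takes over 48 s, if anything falls off the work surface, if the arm or the gripper's body presses on something with over 40 N, if the wrist force passes 120 N, or if a joint passes its speed limit or range.

## Robot

A 6-joint arm with a two-finger parallel gripper is mounted at the origin on the work surface. World frame = base frame: x ahead of the robot, y to its left, z up, the work surface at z = 0. Lengths are in mm, angles in rad, forces in N, time in s.
With the tool pointing down it reaches from about 350 to 775 mm from the base axis. Payload 7.3 kg.
Tool frame: the origin (TCP) lies midway between the tips of the shut fingers; the grasp point (between the pads) lies 19 mm behind it; z points along the fingers, y is the direction in which the jaws open and shut (so a half turn about z gives the same grasp; the last joint's range is limited). The gripper opens to 92 mm and grips with 3 to 60 N. Pads are 19 mm wide; open, the fingers measure 130 mm over their backs; the gripper's body (75 mm by 190 mm) begins 47 mm behind the grasp point.
Start: joints at [-0.146, 0.342, 1.524, -0, 1.275, -0.146], TCP at [525.019, 0.019, 226.741] pointing down, gripper open.
Joint ranges: [-2.53, 2.53], [-0.77, 2.02], [0.04, 2.7], [-1, 4.14], [0.28, 2.66], [-3.11, 3.11]. Speed limits (rad/s): [2.57, 2.57, 3.14, 3.14, 3.14, 3.14].

## Interface

Orientations are given as [roll, pitch, yaw] about the fixed x, y, z axes, in that order (R = Rz(yaw) Ry(pitch) Rx(roll)).
In Python, from plant import sensors, imaging, ticket gives the robot as it stands. The module is installed in compiled form; this text tells all that it offers.
- The arm moves only by the tool arm_command, never from a script. Its argument "increments" is one flat list of numbers, 5 for each row, row after row: the closure, from 0 (fully open) to 1 (shut), then the shift along the tool's x, y, z in mm, then the turn about the tool's z in degrees. In form: [hand, dx, dy, dz, spin, hand, dx, dy, dz, spin, ...]. A call has 1 to 20 rows; each row is the pose to reach, as a shift and turn from the pose commanded when the call began, along the tool's axes at that moment; what a row does not reach only later rows make up. A row lasts 1/8 s, in which the tool goes at most 62.5 mm and 10.7 degrees, less where a joint would pass 70% of its speed; a pose out of reach is approached as far as the arm can. A call with a gripper value outside its range is refused whole. The fingers move at their own pace and stop on an object; the grip force is fixed at half the most. Time passes only in rows, so rows that repeat a pose let the fingers close. It gives the time, the measured TCP pose, the force and the opening at its end, in the units of the state.
- sensors.get_obs(): the state, without advancing time (a new reading comes with each control period).
- imaging.capture(name): name is "scene" or "side" or "wrist"; returns the picture (420x560x3 uint8, blue, green, red); there is no depth.
- imaging.calibration(name): a dict with "fx", "fy", "cx", "cy" (pixels), "world_to_cam" (4x4, takes a point from world to camera coordinates); the wrist camera has in their place "hand_eye" (4x4, takes a point from camera to tool coordinates, whose origin is the TCP and whose axes are the flange's). Camera axes: x right, y down, z forward; pixel columns grow to the right and rows downward; lengths in mm; the calibration is good to about 2 mm. A picture is of the moment at which its call begins: read the wrist's pose just before it. calibration takes no time and is no camera call.
- ticket.close_job(): hands the job in, once; it reports no verdict.
The state is a dict: "time": time; "joint_positions": joint angles; "dq": joint speeds; "tau": joint torques, N m; "tool_pos": TCP position; "tcp_rot": TCP orientation; "contact_force": force on the tool from outside, world axes, zero at the start; "moment": the same for the moment, N m; "grip_width": finger opening in mm.
Only numpy, scipy, OpenCV 4.12 (cv2) and the standard library are available. Lean on these libraries where they do the work, as an engineer would, in place of code of your own. Each camera call takes 0.05 s, during which the arm holds its last target. There are 200 camera calls.

## Working session

There is one attempt and no reset: what is moved stays moved. The work goes in short steps, Python scripts to look and compute and a tool call to move; the robot and the scene stay as the last step left them, time stands still between calls to the robot, and variables do not carry over. Pictures are saved under pics/ and viewed, about 8 in all and at most 12, crops included, and the job is handed in when it is done.

Besides the shell and the picture viewer there is one more tool, called after "Emit:" as a command line: name --argument value ..., lists and objects as JSON in quotes. arm_command: Moves the arm, as the interface text tells. Its arguments: {"type":"object","properties":{"increments":{"type":"array","items":{"type":"number"}}},"required":["increments"]}

```bash
mkdir -p pics
python3 - <<'E'
from plant import sensors, imaging
import cv2
o=sensors.get_obs();print({k:o[k] for k in('time','tool_pos','tcp_rot','contact_force','grip_width')})
for n in('scene','side'):
    im=imaging.capture(n);cv2.imwrite(f'pics/{n}0.png',im)
    c=imaging.calibration(n);print(n,c)
print(imaging.calibration('wrist'))
E
```

```text
{'time': 0.0, 'tool_pos': array([5.24588393e+02, 8.76411139e-02, 2.26057832e+02]), 'tcp_rot': array([-3.14007999e+00, -2.34795883e-04,  1.57081716e+00]), 'contact_force': array([-0.2162089 , -0.51755205,  0.24011632]), 'grip_width': 91.76794340473602}
scene {'fx': 482.20861062036164, 'fy': 482.20861062036164, 'cx': 271.9665662002569, 'cy': 202.96345354117392, 'world_to_cam': array([[-6.37588112e-01,  7.70366811e-01,  4.04675324e-03,
         3.34495548e+02],
       [ 5.71512087e-01,  4.76516883e-01, -6.68061071e-01,
        -2.64684253e+02],
       [-5.16580423e-01, -4.23635029e-01, -7.44095444e-01,
         1.47890688e+03],
       [ 0.00000000e+00,  0.00000000e+00,  0.00000000e+00,
         1.00000000e+00]])}
side {'fx': 449.71993093934486, 'fy': 449.71993093934486, 'cx': 283.8805930117561, 'cy': 215.63990368196147, 'world_to_cam': array([[-9.99152271e-01, -4.00485808e-02, -9.53155714e-03,
         5.23336877e+02],
       [-1.97262941e-02,  6.68979920e-01, -7.43018667e-01,
         7.74962893e+01],
       [ 3.61332635e-02, -7.42200766e-01, -6.69202817e-01,
         1.13395963e+03],
       [ 0.00000000e+00,  0.00000000e+00,  0.00000000e+00,
         1.00000000e+00]])}
{'fx': 341.29690885243997, 'fy': 341.29690885243997, 'cx': 278.95072522458725, 'cy': 209.9040631894737, 'hand_eye': array([[ 3.94267366e-04, -9.55037869e-01, -2.96483579e-01,
         7.99457616e+01],
       [ 9.99999878e-01,  2.87991388e-04,  4.02128970e-04,
        -7.31854160e-01],
       [-2.98663678e-04, -2.96483701e-01,  9.55037866e-01,
        -1.57255005e+02],
       [ 0.00000000e+00,  0.00000000e+00,  0.00000000e+00,
         1.00000000e+00]])}
```

View pics/scene0.png

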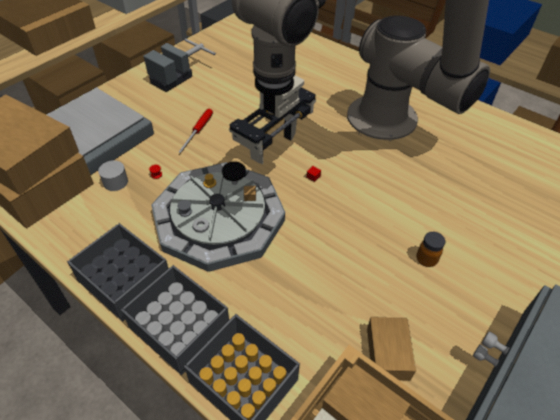

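View pics/side0.png

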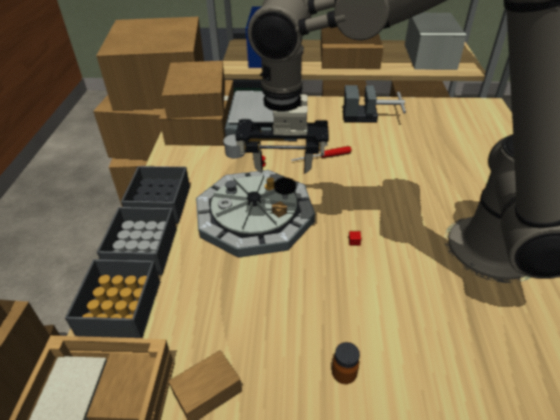

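Scene: the black pad dish is at about (234,171) and the hub at (217,201). Side: pad at (285,185), hub at (254,198). The red cube and red spool look-alikes lie on the bench, clear of the carousel. Next I measure the pad and hub and check them in an enlarged crop.

```bash
cat > h.py <<'E'
import numpy as np, cv2
from plant import sensors, imaging
def cam(n):
    c=imaging.calibration(n);K=np.array([[c['fx'],0,c['cx']],[0,c['fy'],c['cy']],[0,0,1]])
    if n=='wrist':
        from scipy.spatial.transform import Rotation as R
        o=sensors.get_obs();T=np.eye(4);T[:3,:3]=R.from_euler('xyz',o['tcp_rot']).as_matrix();T[:3,3]=o['tool_pos']
        return K,np.linalg.inv(T@c['hand_eye'])
    return K,c['world_to_cam']
def ray(KW,uv,z):
    K,W=KW;R=W[:3,:3];o=-R.T@W[:3,3];d=R.T@np.linalg.solve(K,[*uv,1]);return o+d*(z-o[2])/d[2]
def tri(A,a,B,b):
    X=cv2.triangulatePoints(A[0]@A[1][:3],B[0]@B[1][:3],np.array(a,float).reshape(2,1),np.array(b,float).reshape(2,1));return (X[:3]/X[3]).ravel()
def proj(KW,p):
    q=KW[0]@(KW[1][:3]@np.append(p,1));return q[:2]/q[2]
def dark(im,c,r,t=45):
    m=(im.max(2)<t).astype(np.uint8);n,l,s,ce=cv2.connectedComponentsWithStats(m)
    return [(s[i].tolist(),ce[i].round(1).tolist()) for i in range(1,n) if s[i,4]>15 and np.hypot(*(ce[i]-c))<r]
E
python3 - <<'E'
from h import *
ims={n:cv2.imread(f'pics/{n}0.png') for n in('scene','side')}
print(dark(ims['scene'],(225,185),45)); print(dark(ims['side'],(270,190),45))
S,D=cam('scene'),cam('side')
for n,a,b in(('pad',(234,171),(285,185)),('hub',(217,200),(254,197))):
    print(n,tri(S,a,D,b).round(1),[ray(S,a,z).round(1) for z in (70,85)],[ray(D,b,z).round(1) for z in (70,85)])
a=cv2.resize(ims['scene'][145:270,145:295],None,fx=4,fy=4,interpolation=2);b=cv2.resize(ims['side'][155:260,185:325],None,fx=4,fy=4,interpolation=2)
cv2.imwrite('pics/c1.png',a)
cv2.imwrite('pics/c2.png',b)
E
```

```text
[([222, 162, 25, 20, 369], [233.5, 171.2]), ([210, 194, 15, 16, 163], [216.9, 201.0])]
[([274, 178, 22, 17, 302], [284.4, 185.9]), ([228, 188, 7, 3, 17], [231.2, 189.0]), ([248, 193, 13, 13, 122], [253.7, 198.3]), ([255, 205, 45, 34, 121], [280.7, 224.2])]
pad [ 525.6 -122.1   87. ] [array([ 514.7, -133. ,   70. ]), array([ 525.5, -122. ,   85. ])] [array([ 526. , -146.3,   70. ]), array([ 525.1, -127.2,   85. ])]
hub [ 607.  -104.7   59.9] [array([613.5, -97.1,  70. ]), array([622.6, -86.7,  85. ])] [array([605.2, -93.2,  70. ]), array([602.8, -75.2,  85. ])]
```

View pics/c1.png

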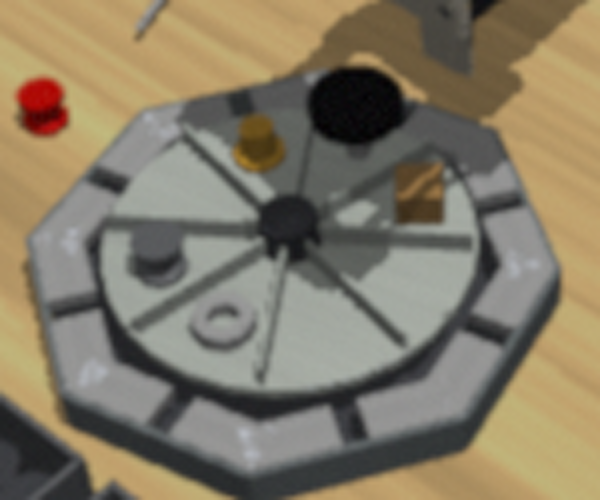

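View pics/c2.png

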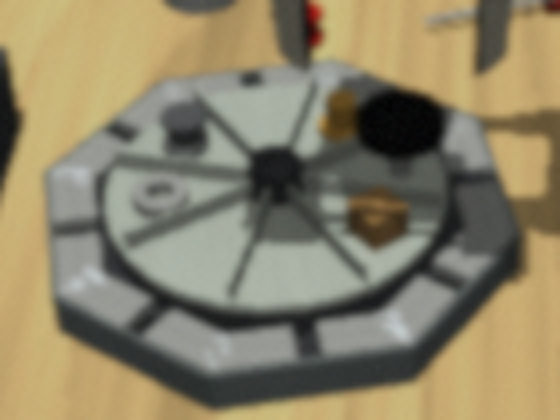

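The only black dish is the pad: it sits between the brass bushing and carton_s, about 86 mm from the hub, which fits the 85 mm given. Estimated pad position is (525,-122). I shut the fingers, go above it and look with the wrist camera.

Emit:
arm_command --increments '[1,-30,0,0,0,1,-60,0,0,0,1,-90,0,10,0,1,-122,0,20,0,1,-122,0,36,0,1,-122,0,36,0,1,-122,0,36,0,1,-122,0,36,0]'

```text
time: 1.1
tool_pos: [525.4, -121.7, 191.4]
tcp_rot: [3.14, 0.0, 1.572]
contact_force: [-0.3, -0.1, 0.2]
grip_width: 16.9
```

Run:
```python
from h import *
o=sensors.get_obs();W=cam('wrist');im=imaging.capture('wrist');cv2.imwrite('pics/w1.png',im)
print(o['time'],o['tool_pos'],o['contact_force'],o['grip_width'])
for s,c in dark(im,(280,210),250): 
    if s[4]>300: print(s,c,ray(W,c,70).round(1),ray(W,c,85).round(1))
for p in((525,-122,82),(609,-96,70)): print(proj(W,p))
```

```text
1.1 [ 525.3771559  -121.68229193  191.41294089] [-0.31701568 -0.12230274  0.17609385] 16.8549965915203
[235, 176, 83, 75, 4169] [280.1, 212.5] [ 525.9 -130.6   70. ] [ 525.8 -125.8   85. ]
[243, 251, 73, 51, 1070] [280.6, 282.7] [ 526.5 -198.1   70. ] [ 526.4 -189.7   85. ]
[0, 268, 246, 95, 10301] [177.6, 314.9] [ 429.3 -232.3   70. ] [ 434.4 -222.    85. ]
[313, 268, 247, 95, 9761] [380.7, 311.9] [ 621. -229.   70.] [ 615.8 -218.9   85. ]
[0, 372, 560, 48, 23102] [285.0, 392.9] [ 531.3 -324.9   70. ] [ 531.  -309.7   85. ]
[279.09771791 206.90012239]
[380.64782676 172.6883813 ]
```

View pics/w1.png

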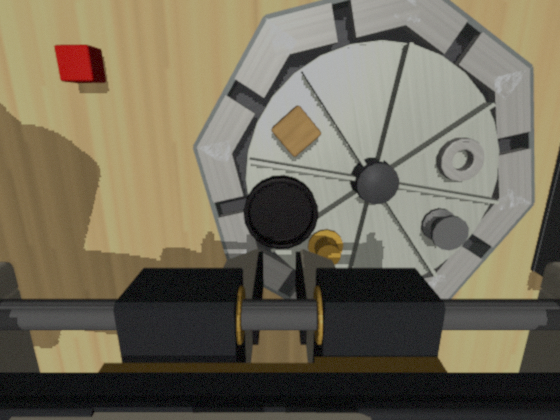

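Wrist view: pad rim centred at (281,211), hub top at (378,183), with the slot the tooth stands in at (230,208). The brass bushing is just below and right of the pad at (325,245), the carton at (297,131).

Run:
```python
from h import *
im=cv2.imread('pics/w1.png');W=cam('wrist')
m=(im.max(2)<45).astype(np.uint8);m[248:]=0;m[:,330:]=0
c=max(cv2.findContours(m,0,1)[0],key=cv2.contourArea);(u,v),r=cv2.minEnclosingCircle(c);print(u,v,r)
print('pad',ray(W,(u,v),92).round(1),ray(W,(u,v),82).round(1))
h=ray(W,(378,183),70);p=ray(W,(u,v),92);print('hub',h.round(1),'R',np.hypot(*(p-h)[:2]),np.degrees(np.arctan2(*(p-h)[1::-1])))
# slots: dark centroids in frame top, z~32
for uv in((343,20),(463,42),(247,96),(513,142),(230,208),(480,246)): 
  q=ray(W,uv,32);print(uv,q.round(1),np.hypot(*(q-h)[:2]).round(1),np.degrees(np.arctan2(*(q-h)[1::-1])).round(1))
print('world_to tcp',sensors.get_obs()['tool_pos'])
```

```text
275.80218505859375 208.90109252929688 41.98643493652344
pad [ 522.4 -120.6   92. ] [ 522.3 -123.7   82. ]
hub [ 607.6 -104.7   70. ] R 86.65405667446326 -169.41981017102924
(343, 20) [577.8  24.7  32. ] 132.8 102.9
(463, 42) [680.    8.2  32. ] 134.2 57.3
(247, 96) [496.7 -35.2  32. ] 130.9 147.9
(513, 142) [739.2 -74.9  32. ] 135.0 12.8
(230, 208) [ 477.5 -138.2   32. ] 134.3 -165.6
(480, 246) [ 727.2 -178.    32. ] 140.3 -31.5
world_to tcp [ 525.356826   -121.69554125  191.40119584]
```

Emit:
arm_command --increments '[1,-1,0,30,0,1,-1,0,60,0,1,-1,0,85,0,1,-1,0,98,0,1,-1,0,104,0,1,-1,0,108,0,1,-1,0,110,0,1,-1,0,112,0,1,-1,0,112,0]'

```text
time: 2.28
tool_pos: [525.4, -123.1, 79.3]
tcp_rot: [3.14, 0.0, 1.571]
contact_force: [-0.9, -0.6, 4.3]
grip_width: 0.5
```

Emit:
arm_command --increments '[1,0,0,2,0,1,0,0,4,0,1,0,0,6,0,1,0,0,8,0,1,0,0,9.5,0,1,0,0,9.5,0,1,0,0,9.5,0]'

```text
time: 3.15
tool_pos: [525.4, -123.1, 69.7]
tcp_rot: [3.14, 0.0, 1.571]
contact_force: [-0.3, 0.6, 6.2]
grip_width: 0.4
```

Emit:
arm_command --increments '[1,-2.1,0.5,0,0,1,-4.3,1,0,0,1,-6.4,1.6,0,0,1,-8.5,2.3,0,0,1,-10.6,3,0,0,1,-12.7,3.8,0,0,1,-14.7,4.6,0,0,1,-16.8,5.5,0,0]'

```text
time: 4.15
tool_pos: [530.9, -139.9, 69.7]
tcp_rot: [3.14, 0.0, 1.571]
contact_force: [-0.7, 1.2, 7.0]
grip_width: 0.6
```

Run:
```python
from h import *
o=sensors.get_obs();print(o['time'],o['tool_pos'],o['contact_force'])
W=cam('wrist');im=imaging.capture('wrist');s=imaging.capture('scene');d=imaging.capture('side')
a=cv2.resize(s[145:270,145:295],(400,333),interpolation=2);b=cv2.resize(d[155:260,185:325],(400,300),interpolation=2)
w=cv2.resize(im,(400,300))
cv2.imwrite('pics/m1.png',np.vstack([np.hstack([a[:300],b]),np.hstack([w,w*0])]))
```

```text
4.15 [ 530.9182605  -139.88821187   69.72369544] [-0.74758174  1.15604391  6.95825116]
```

View pics/m1.png

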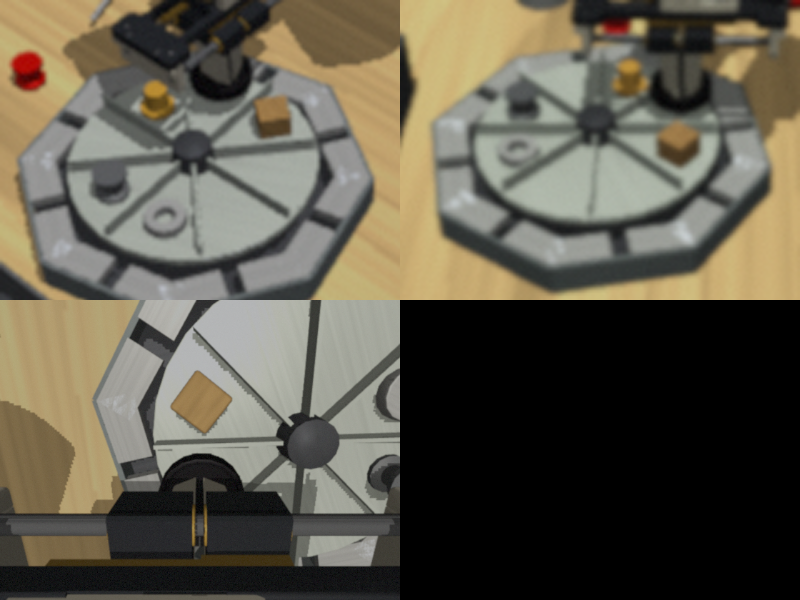

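The carousel follows: the fence left of the hub now points along world -x, about 10° round from its start, the stock is in place and the fingers are in the dish. I turn on to about 36° commanded.

Emit:
arm_command --increments '[1,-2,0.9,0,0,1,-4,1.9,0,0,1,-6,2.9,0,0,1,-7.9,4,0,0,1,-9.8,5.1,0,0,1,-11.6,6.3,0,0,1,-13.5,7.5,0,0,1,-15.3,8.8,0,0,1,-17.1,10.1,0,0,1,-18.8,11.5,0,0,1,-20.5,12.9,0,0,1,-22.1,14.4,0,0,1,-23.7,15.9,0,0,1,-25.3,17.4,0,0,1,-26.9,19,0,0,1,-28.4,20.6,0,0]'

```text
time: 6.3
tool_pos: [551.4, -168.4, 69.7]
tcp_rot: [3.141, 0.0, 1.571]
contact_force: [-0.9, 0.5, 6.5]
grip_width: 0.4
```

```bash
cat >> h.py <<'E'
H=np.array([608,-105.5])
def carton(im,W):
    hsv=cv2.cvtColor(im,cv2.COLOR_BGR2HSV);m=cv2.inRange(hsv,(8,90,60),(25,255,225))
    n,l,s,ce=cv2.connectedComponentsWithStats(m);out=[]
    for i in range(1,n):
        p=ray(W,ce[i],70)
        if 300<s[i,4]<3500: out.append((s[i].tolist(),ce[i].round(1).tolist(),p[:2].round(1).tolist(),np.hypot(*(p[:2]-H)).round(1),np.degrees(np.arctan2(*(p[:2]-H)[::-1])).round(1)))
    return out
E
python3 - <<'E'
from h import *
from scipy.spatial.transform import Rotation as R
o=sensors.get_obs();print(o['time'],o['tool_pos'],o['contact_force'])
W=cam('wrist');im=imaging.capture('wrist');cv2.imwrite('pics/w2.png',im)
print(*carton(im,W),sep='\n')
c=imaging.calibration('wrist');T=np.eye(4);T[:3,:3]=R.from_euler('xyz',[3.1416,0,1.5715]).as_matrix();T[:3,3]=[525.37,-121.69,191.4]
print('first');print(*carton(cv2.imread('pics/w1.png'),(W[0],np.linalg.inv(T@c['hand_eye']))),sep='\n')
E
```

```text
6.3 [ 551.44982849 -168.3622933    69.73783219] [-0.89196481  0.48916487  6.54433879]
([357, 245, 61, 55, 1558], [392.8, 266.6], [608.6, -167.3], np.float64(61.8), np.float64(-89.4))
first
([235, 0, 27, 55, 875], [246.9, 19.8], [501.3, 16.8], np.float64(162.3), np.float64(131.1))
([455, 0, 66, 40, 1287], [489.6, 13.3], [677.4, 21.2], np.float64(144.5), np.float64(61.3))
([272, 106, 49, 50, 1342], [295.7, 131.0], [538.1, -62.3], np.float64(82.2), np.float64(148.3))
([308, 230, 35, 34, 839], [326.2, 244.9], [566.5, -160.6], np.float64(69.0), np.float64(-127.0))
([522, 268, 21, 32, 320], [532.4, 283.7], [757.2, -198.9], np.float64(176.0), np.float64(-32.0))
([314, 287, 10, 58, 326], [319.3, 316.4], [563.1, -233.7], np.float64(135.9), np.float64(-109.3))
([30, 330, 39, 43, 691], [48.5, 344.1], [300.5, -265.2], np.float64(346.5), np.float64(-152.6))
```

View pics/w2.png

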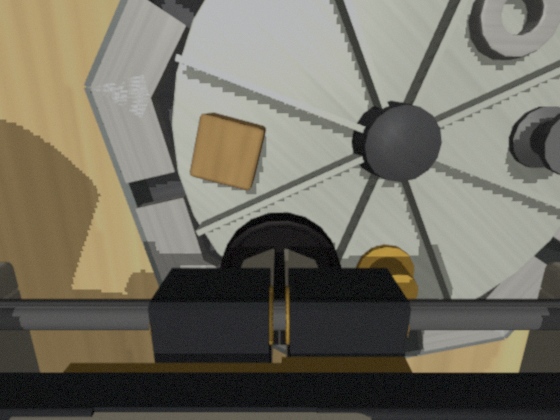

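Wrist view: fingers still in the dish at (280,255). The carton sits at (228,151), the hub at (402,141), and the fence between carton and pad ends at (198,232). I work out the turn so far.

Run:
```python
from h import *
from scipy.spatial.transform import Rotation as R
c=imaging.calibration('wrist');T=np.eye(4);T[:3,:3]=R.from_euler('xyz',[3.1416,0,1.5715]).as_matrix();T[:3,3]=[525.37,-121.69,191.4]
W=cam('wrist');W0=(W[0],np.linalg.inv(T@c['hand_eye']))
def pol(W,uv,z,h=H):
    p=ray(W,uv,z)[:2];q=p-h;return p.round(1),np.hypot(*q).round(1),np.degrees(np.arctan2(q[1],q[0])).round(1)%360
print('hub',ray(W,(402,141),70),ray(W0,(378,183),70))
print('carton',pol(W0,(295.7,131),70),pol(W,(228,151),70))
print('fence L',pol(W0,(250,159),59),pol(W,(198,232),59))
print('fence UL',pol(W0,(303,72),59),pol(W,(178,57),59))
print('slot',pol(W,(157,190),32))
K=np.hypot
```

```text
hub [ 606.8745328 -104.6822482   70.       ] [ 607.39342548 -104.65704414   70.        ]
carton (array([538. , -62.3]), np.float64(82.2), np.float64(148.3)) (array([ 527.8, -109.2]), np.float64(80.3), np.float64(182.6))
fence L (array([500.1, -86.4]), np.float64(109.5), np.float64(170.0)) (array([ 508.5, -153. ]), np.float64(110.2), np.float64(205.5))
fence UL (array([543.6, -17.6]), np.float64(108.9), np.float64(126.2)) (array([505.4, -68.4]), np.float64(109.1), np.float64(160.1))
slot (array([ 479.5, -137. ]), np.float64(132.3), np.float64(193.8))
```

Emit:
arm_command --increments '[1,0,0,-2,0,1,0,0,-4,0,1,0,0,-6,0,1,0,0,-6,0,1,-0.8,0.8,-6,0,1,-1.5,1.7,-6,0,1,-2.2,2.5,-6,0,1,-2.9,3.4,-6,0,1,-3.5,4.2,-6,0,1,-4.2,5.1,-6,0,1,-4.8,6,-6,0,1,-5.5,6.9,-6,0,1,-5.5,6.9,-6,0]'

```text
time: 7.98
tool_pos: [558.1, -173.8, 75.3]
tcp_rot: [3.141, 0.0, 1.571]
contact_force: [-0.5, 0.6, -0.4]
grip_width: 0.5
```

```bash
cat >> h.py <<'E'
def rep(tag):
    from h import H
    o=sensors.get_obs();W=cam('wrist');im=imaging.capture('wrist');cv2.imwrite(f'pics/{tag}.png',im)
    print(o['time'],o['tool_pos'].round(1),o['contact_force'].round(1))
    g=im.astype(int);m=((g[...,2]-g[...,0]>35)&(np.mgrid[:420,:560][1]>0)).astype(np.uint8)
    for s in cv2.findContours(m,0,2)[0]:
        (u,v),wh,a=cv2.minAreaRect(s);p=ray(W,(u,v),70)[:2]-np.array([607.3,-104.9])
        if cv2.contourArea(s)>1500 and 70<np.hypot(*p)<95: print('carton?',(round(u),round(v)),wh,a,np.hypot(*p).round(1),np.degrees(np.arctan2(p[1],p[0]))%360)
E
python3 - <<'E'
from h import *
rep('w3')
E
```

```text
7.975 [ 558.1 -173.8   75.3] [-0.5  0.6 -0.4]
carton? (213, 139) (65.96968841552734, 64.02940368652344) 14.03624439239502 80.8 183.18164723184938
```

Fingers are clear of the floor and have not met the lip yet, so the carousel stays at about 34.8°. I go on slowly to lip contact.

Emit:
arm_command --increments '[1,-0.7,0.9,0,0,1,-1.3,1.8,0,0,1,-2,2.7,0,0,1,-2.6,3.6,0,0,1,-3.2,4.5,0,0,1,-3.8,5.5,0,0,1,-4.4,6.4,0,0,1,-4.9,7.4,0,0,1,-5.4,8.3,0,0,1,-6,9.3,0,0,1,-6,9.3,0,0]'

```text
time: 9.4
tool_pos: [567.3, -179.4, 75.1]
tcp_rot: [-3.141, -0.001, 1.571]
contact_force: [-2.9, 4.3, -0.4]
grip_width: 0.6
```

Run:
```python
from h import *
rep('w4')
```

```text
9.4 [ 567.3 -179.4   75.1] [-2.9  4.3 -0.4]
carton? (194, 139) (65.3641357421875, 65.2168197631836) 8.471144676208496 80.8 187.09095143099353
```

Emit:
arm_command --increments '[1,-0.5,1,0,0,1,-1,2,0,0,1,-1.5,3,0,0,1,-1.9,4,0,0,1,-2.4,5,0,0,1,-2.9,6,0,0,1,-2.9,6,0,0]'

```text
time: 10.32
tool_pos: [573.4, -182.0, 75.2]
tcp_rot: [3.141, -0.001, 1.571]
contact_force: [-2.9, 5.3, 0.8]
grip_width: 0.3
```

Run:
```python
from h import *
rep('w5')
```

```text
10.325 [ 573.4 -182.    75.2] [-2.9  5.3  0.8]
carton? (184, 146) (65.10089111328125, 64.3319091796875) 5.013113975524902 80.8 191.33810070086082
```

Emit:
arm_command --increments '[1,-0.2,0.5,0,0,1,-0.4,1,0,0,1,-0.6,1.5,0,0,1,-0.8,2,0,0,1,-0.8,2,0,0]'

```text
time: 11.0
tool_pos: [576.5, -183.7, 76.2]
tcp_rot: [3.139, 0.001, 1.571]
contact_force: [-1.0, 3.9, 5.2]
grip_width: -0.0
```

Run:
```python
from h import *
rep('w6')
```

```text
11.0 [ 576.5 -183.7   76.2] [-1.   3.9  5.2]
carton? (181, 153) (64.96001434326172, 63.259307861328125) 2.009553909301758 80.7 195.11648819373258
```

The upward force jumped to 5 N: the plunger has sprung up against the fingertips in the new slot. I ease back off the lip and rise.

Emit:
arm_command --increments '[1,0.5,-1,-1,0,1,1,-2,-2.5,0,1,1.5,-3,-4,0,1,2,-4,-6,0,1,2.5,-5,-8,0,1,3,-6,-11,0,1,3,-6,-16,0,1,3,-6,-24,0,1,3,-6,-40,0,1,3,-6,-70,0,1,3,-6,-110,0,1,3,-6,-120,0,1,3,-6,-120,0]'

```text
time: 12.68
tool_pos: [569.5, -180.4, 196.0]
tcp_rot: [3.14, 0.001, 1.571]
contact_force: [0.5, 0.1, -0.5]
grip_width: 0.8
```

Run:
```python
from h import *
rep('w7')
W=cam('wrist')
print('expected pad px', proj(W,(562.1,-176.9,92)), proj(W,(562.1,-176.9,78)))
s=imaging.capture('scene');d=imaging.capture('side');im=cv2.imread('pics/w7.png')
a=cv2.resize(s[125:275,145:345],(400,300),interpolation=2);b=cv2.resize(d[130:260,165:338],(400,300),interpolation=2)
cv2.imwrite('pics/m2.png',np.vstack([np.hstack([a,b]),np.hstack([cv2.resize(im,(400,300)),cv2.resize(im[100:310,200:480],(400,300))])]))
```

```text
12.675 [ 569.5 -180.4  196. ] [ 0.5  0.1 -0.5]
expected pad px [271.23350132 205.08599721] [271.6032589 200.3377673]
```

View pics/m2.png

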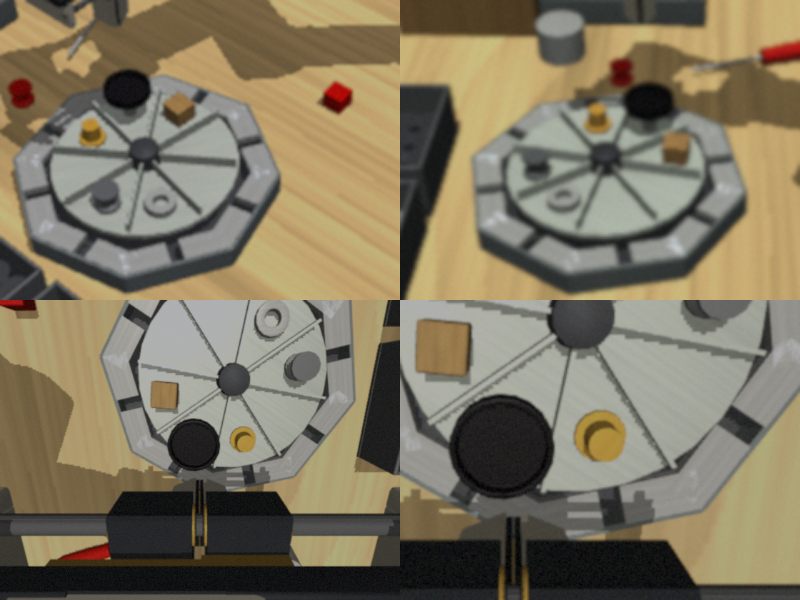

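Wrist view: the pad is at (271,203), against (271,205) expected for exactly 45°. All four stock pieces are still in their bays and the red look-alikes are untouched. One last check of the pad height and the turn, using the same method as at the start.

Run:
```python
from h import *
s=imaging.capture('scene');d=imaging.capture('side');S,D=cam('scene'),cam('side')
A=dark(s,(208,170),15);B=dark(d,(272,175),15);print(A,B)
A,B=[max(x,key=lambda t:t[0][4])[1] for x in(A,B)]
print('now',tri(S,A,D,B).round(1),'start',tri(S,(233.5,171.2),D,(284.4,185.9)).round(1))
from scipy.spatial.transform import Rotation
W=cam('wrist');H2=np.array([607.3,-104.9])
p=ray(W,(151*1.4+0+20,(395-300)*1.4),70)[:2]-H2;p=ray(W,(231,133),70)[:2]-H2;print('carton',np.hypot(*p),np.degrees(np.arctan2(p[1],p[0]))%360-148.4)
```

```text
[([197, 160, 23, 20, 361], [208.0, 169.4])] [([262, 166, 22, 17, 275], [272.3, 173.9])]
now [ 561.8 -176.5   83.8] start [ 526.6 -122.6   85.2]
carton 80.0945617554489 44.261938915630566
```

```bash
python3 -c "
from plant import ticket;print(ticket.close_job())"
```

```text
the job is handed in; nothing more can be done
None
```

The carousel is round to the next slot counter-clockwise, the plunger has sprung up into that slot, and the arm is clear. The job is handed in at about 13 s of the 48 s allowed.

**What I did:** I pressed the pad in about 12 mm with the shut fingertips (6–7 N) and turned the carousel to about 35°. There I eased up and pushed by the dish lip until the plunger sprang up against the fingers. Then I backed off the lip and rose straight up.

**Last checks:**
- **Turn:** the pad sits within 2 pixels of where exactly 45° puts it. The carton's position gives 44.3°. Just before I let go, with the fingers still pushing, it read about 46.7°, a little more than the slot's play allows, so I take that as measuring error.
- **Plunger height:** the cameras put the pad at 83.8 mm now and 85.2 mm at the start, less than a pixel apart. A tooth still under the frame's top would read about 75 mm. I did not test by touch that the plunger is fully up.
- **Surroundings:** the four stock pieces are in their bays. The tin, screwdriver and red look-alikes look unmoved; the jar and large carton were outside my last pictures, but the arm never went near them. The contact force was about zero.

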